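Spread the piled flowers out for spraying

TASK

Take the pile of painted wooden flowers apart and lay each one flat inside the shallow dish whose rim has the flower's own colour, black dot up, ready for the next coat. Set them down without dropping any, and leave the glue pot and the varnish tin standing where they are.

Things in the scene. Friction and masses are not known exactly. Their poses are not given: they have to be found in the camera images.
- flower_red: red painted wooden flower, a flat six-petalled disc 68 mm across from petal tip to facing petal tip and 20 mm thick, black dot on its upper face, loose, light (under 80 g); bottom of the pile of four at the start (underside at z = 0 mm). Origin: centre of its underside; z up through the face with the dot; petals point along its x axis and every 60 degrees from it.
- flower_white: white painted wooden flower, a flat six-petalled disc 56 mm across from petal tip to facing petal tip and 20 mm thick, black dot on its upper face, loose, light (under 80 g); second of the pile of four at the start (underside at z = 20 mm). Origin: centre of its underside; z up through the face with the dot; petals point along its x axis and every 60 degrees from it.
- flower_yellow: yellow painted wooden flower, a flat six-petalled disc 44 mm across from petal tip to facing petal tip and 20 mm thick, black dot on its upper face, loose, light (under 80 g); third of the pile of four at the start (underside at z = 40 mm). Origin: centre of its underside; z up through the face with the dot; petals point along its x axis and every 60 degrees from it.
- flower_blue: blue painted wooden flower, a flat six-petalled disc 32 mm across from petal tip to facing petal tip and 20 mm thick, black dot on its upper face, loose, light (under 80 g); top of the pile of four at the start (underside at z = 60 mm). Origin: centre of its underside; z up through the face with the dot; petals point along its x axis and every 60 degrees from it.
- dish_red: round shallow dish for the red flower, red rim and grey floor, fixed to the bench; outside 106 mm across, inside 90 mm across, floor 4 mm above the bench, rim top 8 mm above the bench. Origin: centre of its underside, on the bench; z up.
- dish_white: round shallow dish for the white flower, white rim and grey floor, fixed to the bench; outside 94 mm across, inside 78 mm across, floor 4 mm above the bench, rim top 8 mm above the bench. Origin: centre of its underside, on the bench; z up.
- dish_yellow: round shallow dish for the yellow flower, yellow rim and grey floor, fixed to the bench; outside 82 mm across, inside 66 mm across, floor 4 mm above the bench, rim top 8 mm above the bench. Origin: centre of its underside, on the bench; z up.
- dish_blue: round shallow dish for the blue flower, blue rim and grey floor, fixed to the bench; outside 70 mm across, inside 54 mm across, floor 4 mm above the bench, rim top 8 mm above the bench. Origin: centre of its underside, on the bench; z up.
- glue_pot: amber glass glue pot with an orange cap and a white label, 48 mm across, 62 mm high, loose; to be left alone. Origin: centre of its underside.
- varnish_tin: bare metal varnish tin with a green band, 60 mm across, 66 mm high, loose; to be left alone. Origin: centre of its underside.
Not all that is in view belongs to the job. Leave any blue look-alike of the flower_white alone.

How it is judged:
By the outcome, as a careful person would: the job done as asked, in the order asked, and still so for the second after the job is handed in, with the robot touching nothing.
It also fails if it takes over 118 s, if anything falls off the work surface, if the arm or the gripper's body presses on something with over 40 N, if the wrist force passes 120 N, or if a joint passes its speed limit or range.

ROBOT

A 7-joint arm with a two-finger parallel gripper is mounted at the origin on the work surface. World frame = base frame: x ahead of the robot, y to its left, z up, the work surface at z = 0. Lengths are in mm, angles in rad, forces in N, time in s.
With the tool pointing down it reaches from about 425 to 1025 mm from the base axis. Payload 3.6 kg.
Tool frame: the origin (TCP) lies at the very end of the fingers, on their centre line; the grasp point (between the pads) lies 19 mm behind it (bot.tcp_to_grasp is the distance from the TCP to the grasp point, in mm); z points along the fingers, y is the line along which they close (so a half turn about z gives the same grasp; the last joint's range is limited). The gripper opens to 85 mm and grips with 20 to 120 N. Pads are 22 mm wide; open, the fingers measure 114 mm over their backs; the gripper's body (76 mm by 85 mm) begins 54 mm behind the grasp point. The pads swing forward as they close: fully open they stand 13 mm farther back than shut.
Start: joints at [1.079, 0.591, 0.048, 1.609, -0.033, 0.943, -0.034], TCP at [280.86, -668.391, 231.302] pointing down, gripper open.
Joint ranges: [-2.69, 2.69], [-0.47, 2.24], [-1.27, 1.36], [0.19, 2.51], [-1.53, 4.68], [0.08, 2.07], [-3.09, 3.09]. Speed limits (rad/s): [2.57, 2.57, 3.14, 3.14, 3.14, 3.14, 3.14].

INTERFACE

Orientations are given as a unit quaternion [w, x, y, z].
In Python, from bench import bot gives the robot as it stands.
- The arm moves only by the tool move_arm, never from a script. Its argument "plan" is a list of rows, each a list of 3 entries, a list of its own where there are three numbers: the closure, from -1 (fully open) to 1 (shut), then the shift along the tool's x, y, z as a fraction of full scale, then the turn, a rotation vector about the tool's x, y, z as a fraction of full scale. In form: [[jaw, [dx, dy, dz], [ax, ay, az]], ...]. A call has 1 to 20 rows; each row is the pose to reach, as a shift and turn from the pose commanded when the call began, along the tool's axes at that moment, turning the shorter way round; what a row does not reach only later rows make up. Full scale, the value 1, is 400 mm for a shift and 180 degrees for a turn. A row lasts 1/10 s, in which the tool goes at most 50 mm and 8.59 degrees, less where a joint would pass 70% of its speed; a pose out of reach is approached as far as the arm can. A call with a number of a shift or a turn outside -1 to 1 is refused whole. A call with a gripper value outside its range is refused whole. The fingers move at their own pace and stop on an object; the grip force is fixed at half the most. Time passes only in rows, so rows that repeat a pose let the fingers close. It gives the time, the measured TCP pose, the force, the opening and the grip force at its end, in the units of the state.
- bot.observe(): the state, without advancing time (a new reading comes with each control period).
- bot.get_image(name): name is "scene" or "side" or "wrist"; returns a dict with "frame" (384x512x3 uint8, red, green, blue), "fov_y" (degrees; the focal length in pixels is half the picture's height over the tangent of half this angle, whatever the lens; pixels are square), "cx", "cy" (the principal point, pixels), "dist_coeffs" ([k1, k2, p1, p2, k3] as OpenCV has them; the pictures are not rectified), "world_to_cam" (4x4, takes a point from world to camera coordinates); the wrist camera has in their place "hand_eye" (4x4, takes a point from camera to tool coordinates, whose origin is the TCP and whose axes are the flange's). Camera axes: x right, y up, looking along -z (the intrinsics and any distortion apply to the point x, -y, -z); pixel columns grow to the right and rows downward; lengths in mm; the calibration is good to about 2 mm. A picture is of the moment at which its call begins: read the wrist's pose just before it. There is no depth.
- bot.job_done(): hands the job in; it is judged then, once.
The state is a dict: "time_s": time; "joint_positions": joint angles; "qd": joint speeds; "joint_torque": joint torques, N m; "position": TCP position; "tool_rot": TCP orientation; "contact_force": force on the tool from outside, world axes, zero at the start; "torque": the same for the moment, N m; "opening": finger opening in mm; "grip_force": force on a finger pad.
Only numpy, scipy, OpenCV 4.12 (cv2) and the standard library are available. Lean on these libraries where they do the work, as an engineer would, in place of code of your own. Each camera call takes 0.05 s, during which the arm holds its last target. There are 200 camera calls.

## Working session

There is one attempt and no reset: what is moved stays moved. The work goes in short steps, Python scripts to look and compute and a tool call to move; the robot and the scene stay as the last step left them, time stands still between calls to the robot, and variables do not carry over. Pictures are saved under pics/ and viewed, at most 14 in all, crops included, and the job is handed in when it is done.

Besides the shell and the picture viewer there is one more tool, called after "Request:" as a command line: name --argument value ..., lists and objects as JSON in quotes. move_arm: Moves the arm, as the interface text tells. Its arguments: {"type":"object","properties":{"plan":{"type":"array","items":{"type":"array"}}},"required":["plan"]}

```bash
mkdir -p pics; ls; python3 - <<'E'
from bench import bot
import cv2,numpy as np
s=bot.observe();print(s['time_s'],s['position'],s['tool_rot'],s['opening'])
ims=[]
for n in ['scene','side']:
    d=bot.get_image(n);cv2.imwrite(f'pics/{n}0.png',d['frame'][:,:,::-1]);print(n,d['fov_y'],d['cx'],d['cy'],d['dist_coeffs'],np.round(d['world_to_cam'],3).tolist())
E
```

```text
pics
0.0 [ 280.51796378 -667.60798957  230.11774377] [-1.10761835e-03  9.80281120e-01  1.97604688e-01 -2.92956136e-04] 84.97270978366518
scene 45.33794768229776 259.76252099877706 184.06079859781678 [-0.00337987  0.          0.          0.          0.        ] [[0.117, 0.993, 0.007, -94.172], [-0.633, 0.069, 0.771, 293.79], [0.765, -0.094, 0.637, -1565.601], [0.0, 0.0, 0.0, 1.0]]
side 55.19355419547508 254.18495462256928 194.46397843703184 [-0.06367189  0.          0.          0.          0.        ] [[-0.991, -0.136, -0.016, 560.855], [0.093, -0.753, 0.652, -71.349], [-0.101, 0.644, 0.758, -824.576], [0.0, 0.0, 0.0, 1.0]]
```

View pics/scene0.png

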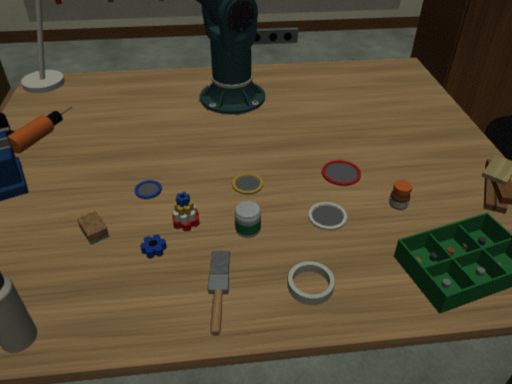

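View pics/side0.png

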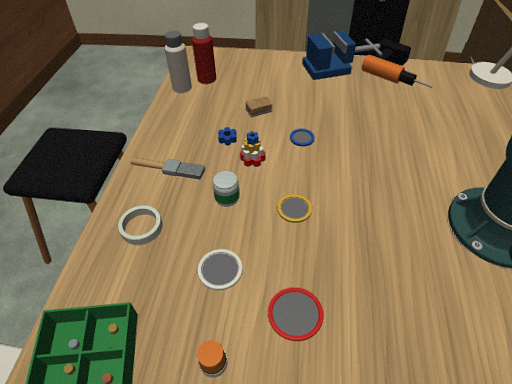

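The scene view shows the pile at about (185,212) and the decoy blue flower at (153,245). The dishes are blue (148,189), yellow (247,184), red (341,172) and white (327,215). The tin is at (247,218) and the glue pot at (400,194). The side view shows the same things: pile (253,150), tin (226,188), and dishes blue (302,137), yellow (295,208), white (220,269), red (296,313).

```bash
cat > h.py <<'E'
import numpy as np,cv2
from bench import bot
from scipy.spatial.transform import Rotation as R
def pose():
    s=bot.observe();q=s['tool_rot'];T=np.eye(4)
    T[:3,:3]=R.from_quat([q[1],q[2],q[3],q[0]]).as_matrix();T[:3,3]=s['position'];return T,s
def grab(n):
    T,s=pose();d=bot.get_image(n);f=192/np.tan(np.radians(d['fov_y']/2))
    d['K']=np.array([[f,0,d['cx']],[0,f,d['cy']],[0,0,1.]])
    d['c2w']=T@np.array(d['hand_eye']) if n=='wrist' else np.linalg.inv(d['world_to_cam'])
    d['hsv']=cv2.cvtColor(d['frame'],cv2.COLOR_RGB2HSV);return d
def onplane(d,px,z):
    u=cv2.undistortPoints(np.float64(px).reshape(-1,1,2),d['K'],np.array(d['dist_coeffs'])).reshape(-1,2)
    r=np.c_[u[:,0],-u[:,1],-np.ones(len(u))]@d['c2w'][:3,:3].T;o=d['c2w'][:3,3]
    return (o+r*((z-o[2])/r[:,2])[:,None])[:,:2]
def project(d,P):
    W=np.linalg.inv(d['c2w']);p=np.atleast_2d(P)@W[:3,:3].T+W[:3,3]
    p=p*[1,-1,-1];return cv2.projectPoints(p,np.zeros(3),np.zeros(3),d['K'],np.array(d['dist_coeffs']))[0].reshape(-1,2)
RNG={'red':[((0,140,60),(6,255,255)),((174,140,60),(180,255,255))],'yellow':[((18,130,90),(32,255,255))],
 'blue':[((105,140,40),(125,255,255))],'white':[((0,0,150),(180,45,255))]}
def mask(d,c):
    return sum(cv2.inRange(d['hsv'],*r) for r in RNG[c]).astype(np.uint8)
def comp(d,c,seed,r=30):
    "largest contour of colour c centred within r px of seed"
    cs=cv2.findContours(mask(d,c),cv2.RETR_EXTERNAL,cv2.CHAIN_APPROX_NONE)[0]
    cs=[k for k in cs if np.hypot(*(np.array(cv2.boundingRect(k))[:2]+np.array(cv2.boundingRect(k))[2:]/2-seed))<r]
    return max(cs,key=cv2.contourArea).reshape(-1,2)
def circ(P):
    A=np.c_[2*P,np.ones(len(P))];s=np.linalg.lstsq(A,(P**2).sum(1),rcond=None)[0]
    return s[:2],np.sqrt(s[2]+s[0]**2+s[1]**2)
E
python3 - <<'E'
from h import *
D={'scene':dict(blue=(148,189),yellow=(247,184),red=(341,172),white=(327,215)),'side':dict(blue=(302,137),yellow=(295,208),white=(220,269),red=(296,313))}
for n in D:
    d=grab(n)
    for c,s in D[n].items():
        try:
            p=cv2.convexHull(comp(d,c,s,8).astype(np.int32)).reshape(-1,2);m,r=circ(onplane(d,p,8));print(n,c,m.round(1),r.round(1))
        except Exception as e: print(n,c,e)
    hs=d['hsv']
    x,y=(185,212) if n=='scene' else (253,150)
    for c in ['blue','yellow','red']:
        M=np.zeros((384,512),np.uint8);M[y-30:y+30,x-16:x+16]=mask(d,c)[y-30:y+30,x-16:x+16]
        k=cv2.boundingRect(M);ct=np.array([k[0]+k[2]/2,k[1]+k[3]/2]);print(n,c,k,onplane(d,[ct],{'blue':70,'yellow':50,'red':10}[c])[0].round(1))
    for nm,p in {'scene':dict(tin=(247,209),glue=(402,186),decoy=(153,245)),'side':dict(tin=(225,180),glue=(210,351),decoy=(228,135))}[n].items():
        print(nm,onplane(d,[p],dict(tin=66,glue=62,decoy=15)[nm]).round(0))
E
```

```text
scene blue [ 465.5 -249.7] 33.5
scene yellow [467.    6.9] 41.9
scene red [450.4 262.5] 53.2
scene white max() iterable argument is empty
scene blue (177, 193, 12, 13) [ 588.6 -152.5]
scene yellow (174, 200, 20, 10) [ 585.3 -152.2]
scene red (173, 209, 26, 22) [ 594.3 -151.3]
tin [[632.  -9.]]
glue [[587. 372.]]
decoy [[ 672. -223.]]
side blue [ 465.5 -244.2] 34.4
side yellow [470.   10.6] 41.9
side white [612.2 189.7] 46.1
side red [450.8 265.8] 52.4
side blue (247, 131, 11, 14) [ 590.2 -151.2]
side yellow (243, 131, 18, 22) [ 592.9 -158.6]
side red (240, 151, 25, 16) [ 589.4 -137.2]
tin [[633.  -4.]]
glue [[587. 373.]]
decoy [[ 670. -219.]]
```

```bash
cat > g.py <<'E'
import sys,json
from h import *
# usage: g.py x y z yawdeg : fractions from tracked command pose (cmd.json: x,y,z,yaw)
def frac(c,t):
    Rc=R.from_euler('z',c[3],degrees=True)*R.from_euler('x',180,degrees=True)
    s=Rc.inv().apply(np.array(t[:3])-c[:3])/400
    return s.round(4).tolist(), round(-(t[3]-c[3])/180,4)
if __name__=='__main__':
    T,s=pose();x=T[:3,0];print('meas',T[:3,3].round(1),'yaw',np.degrees(np.arctan2(x[1],x[0])).round(2),'tz',T[:3,2].round(3),s['time_s'])
    a=list(map(float,sys.argv[1:]));c=a[:4]
    for i in range(4,len(a),4): print(a[i:i+4],frac(c,a[i:i+4]))
E
python3 g.py 280.9 -668.4 231.3 22.8 590 -152 280 22.8; python3 -c "
from h import *
d=bot.get_image('wrist');print(np.round(d['hand_eye'],3).tolist(),d['fov_y'],d['dist_coeffs'])"
```

```text
meas [ 280.6 -667.9  230.5] yaw 22.79 tz [-0.001  0.001 -1.   ] 0.2
[590.0, -152.0, 280.0, 22.8] ([1.2127, -0.8907, -0.1218], -0.0)
[[-0.0, 0.953, 0.303, 77.394], [1.0, -0.0, 0.001, 1.041], [0.001, 0.303, -0.953, -142.447], [0.0, 0.0, 0.0, 1.0]] 62.33640159441764 [-0.08024316  0.          0.          0.          0.        ]
```

Request:
move_arm --plan '[[-1,[0.6,-0.44,-0.12],[0,0,0]],[-1,[0.6,-0.44,-0.12],[0,0,0]],[-1,[0.6,-0.44,-0.12],[0,0,0]],[-1,[0.6,-0.44,-0.12],[0,0,0]],[-1,[0.6,-0.44,-0.12],[0,0,0]],[-1,[0.6,-0.44,-0.12],[0,0,0]],[-1,[0.6,-0.44,-0.12],[0,0,0]],[-1,[0.6,-0.44,-0.12],[0,0,0]],[-1,[0.6,-0.44,-0.12],[0,0,0]],[-1,[0.6,-0.44,-0.12],[0,0,0]]]'

```text
time_s: 1.25
position: [432.3, -415.1, 279.0]
tool_rot: [0.0, 0.981, 0.196, -0.001]
contact_force: [-1.1, -0.1, -0.1]
opening: 85.6
grip_force: 0.0
```

Request:
move_arm --plan '[[-1,[0.6,-0.44,0],[0,0,0]],[-1,[0.6,-0.44,0],[0,0,0]],[-1,[0.6,-0.44,0],[0,0,0]],[-1,[0.6,-0.44,0],[0,0,0]],[-1,[0.6,-0.44,0],[0,0,0]],[-1,[0.6,-0.44,0],[0,0,0]],[-1,[0.6,-0.44,0],[0,0,0]],[-1,[0.6,-0.44,0],[0,0,0]],[-1,[0.6,-0.44,0],[0,0,0]],[-1,[0.6,-0.44,0],[0,0,0]]]'

```text
time_s: 2.25
position: [585.9, -160.8, 279.1]
tool_rot: [0.0, 0.981, 0.195, -0.001]
contact_force: [0.2, -0.4, -0.4]
opening: 85.3
grip_force: 0.0
```

```bash
python3 - <<'E'
from h import *
T,s=pose();print(T.round(3),s['time_s'],s['contact_force'])
d=grab('wrist');cv2.imwrite('pics/w1.png',d['frame'][:,:,::-1])
print(project(d,[[590,-152,80],[590,-152,0]]))
for i in range(3):
    grab('wrist');print(pose()[0][:3,3].round(2))
E
```

```text
[[ 9.24000e-01  3.83000e-01 -1.00000e-03  5.85916e+02]
 [ 3.83000e-01 -9.24000e-01 -1.00000e-03 -1.60759e+02]
 [-1.00000e-03  1.00000e-03 -1.00000e+00  2.79093e+02]
 [ 0.00000e+00  0.00000e+00  0.00000e+00  1.00000e+00]] 2.25 [ 0.19835273 -0.4153038  -0.44002323]
[[255.23947822 160.53009869]
 [256.47647041 148.3766231 ]]
[ 586.18 -160.01  279.24]
[ 586.35 -159.56  279.29]
[ 586.53 -159.12  279.34]
```

View pics/w1.png

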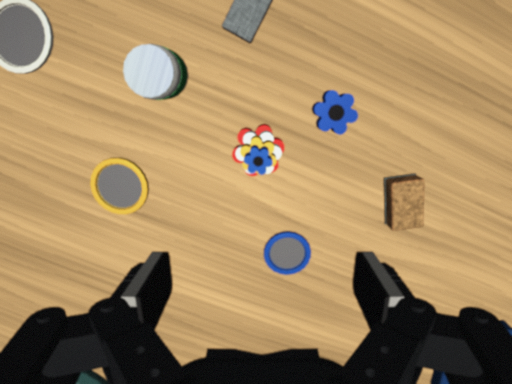

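The wrist view shows the pile at (258,158) with the blue flower on top and its dot at (258,160). The blue dish is at (288,252), yellow dish (119,186), tin (152,70), and the decoy (337,112).

```bash
cat > f.py <<'E'
from h import *
def flower(d,c,seed,ztop,r=25):
    "centre from dot if possible, petal angle (deg mod 60), tip radius"
    k=comp(d,c,seed,r);P=onplane(d,k,ztop)
    M=np.zeros(d['hsv'].shape[:2],np.uint8);cv2.drawContours(M,[k.reshape(-1,1,2).astype(np.int32)],-1,255,-1)
    dk=((d['hsv'][:,:,2]<45)&(cv2.erode(M,np.ones((3,3)))>0)).astype(np.uint8)
    n,l,st,ce=cv2.connectedComponentsWithStats(dk);j=1+np.argmax(st[1:,4]);m=onplane(d,[ce[j]],ztop)[0]
    v=P-m;a=np.arctan2(v[:,1],v[:,0]);rr=np.hypot(*v.T)
    b=np.linspace(-np.pi,np.pi,361)[:-1];o=np.argsort(a);ri=np.interp(b,a[o],rr[o],period=2*np.pi)
    ph=np.degrees(-np.angle((ri*np.exp(-6j*b)).sum())/6*-1)
    F=np.abs(np.fft.rfft(ri))*2/360
    return m,circ(P),ph%60,np.percentile(ri,[2,50,98]).round(1),F[1:8].round(2),ce[j].round(1)
E
python3 - <<'E'
from f import *
d=grab('wrist');T,s=pose();print(T[:3,3].round(1))
print(flower(d,'blue',(258,158),80,15))
for c,s in dict(blue=(288,252),yellow=(119,186)).items():
    p=cv2.convexHull(comp(d,c,s,12).astype(np.int32)).reshape(-1,2);print(c,circ(onplane(d,p,8)))
print(onplane(d,[(258,160)],80))
E
```

```text
[ 586.7 -158.8  279.4]
(array([ 590.61496732, -154.63223766]), (array([ 591.85025105, -154.12362526]), np.float64(13.068713700162192)), np.float64(15.89386969515295), array([ 9.1, 12.9, 16.2]), array([1.47, 0.25, 0.11, 0.06, 0.66, 1.7 , 0.14]), array([258.9, 162.1]))
blue (array([ 466.39882521, -250.43853013]), np.float64(33.347841143280334))
yellow (array([470.54848836,   4.68246263]), np.float64(41.737800639673296))
[[ 592.39281001 -152.77937475]]
```

Request:
move_arm --plan '[[-1,[0.013,-0.005,0.3],[0,0,-0.118]],[-1,[0.013,-0.005,0.3],[0,0,-0.118]],[-1,[0.013,-0.005,0.3],[0,0,-0.118]],[-1,[0.013,-0.005,0.3],[0,0,-0.118]],[-1,[0.013,-0.005,0.3],[0,0,-0.118]],[-1,[0.013,-0.005,0.3],[0,0,-0.118]],[-1,[0.013,-0.005,0.3],[0,0,-0.118]],[-1,[0.013,-0.005,0.3],[0,0,-0.118]],[-1,[0.013,-0.005,0.3],[0,0,-0.118]]]'

```text
time_s: 3.4
position: [591.5, -154.1, 160.2]
tool_rot: [0.0, 0.927, 0.375, 0.001]
contact_force: [-0.5, 0.3, 0.5]
opening: 86.0
grip_force: 0.0
```

```bash
sed -i 's/\/6\*-1)/\/6)/' f.py; python3 - <<'E'
from f import *
for i in range(6): d=grab('wrist')
T,s=pose();print(T[:3,3].round(1),np.degrees(np.arctan2(T[1,0],T[0,0])))
cv2.imwrite('pics/w2.png',cv2.resize(d['frame'][100:340,100:420,::-1],None,fx=2,fy=2))
p=project(d,[[591,-154,80]])[0];print(p)
print(flower(d,'blue',p,80,30))
print([float(x) for x in project(d,[[591,-154,60],[591,-154,20]]).ravel()])
E
```

```text
[ 591.  -154.1  159.3] 44.02912572817574
[260.96427643 202.57448831]
(array([ 590.76202408, -154.71614293]), (array([ 592.3615327 , -153.11018135]), np.float64(14.220619960851124)), np.float64(44.02514627263764), array([ 9.9, 14.1, 18.8]), array([2.15, 0.67, 0.19, 0.2 , 0.93, 1.46, 0.14]), array([261.4, 203.4]))
[261.06438999033554, 194.36758482276005, 261.22559676017835, 181.17038367051785]
```

View pics/w2.png

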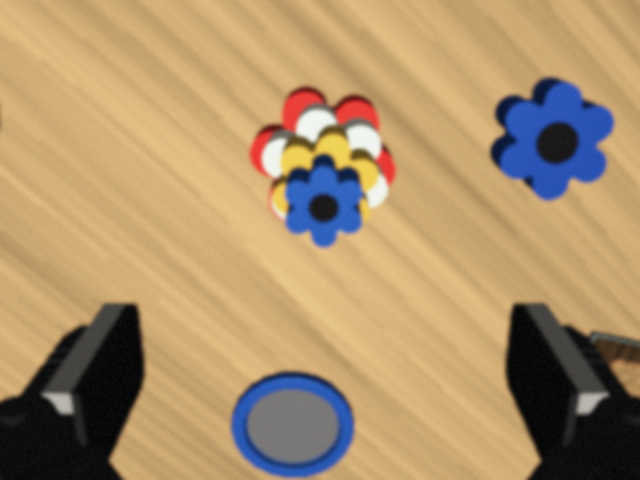

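The close view shows the blue flower on top of the pile, dot at crop (323,207), with a petal pointing along tool x. The jaw mid-line falls on the dot.

Request:
move_arm --plan '[[-1,[-0.001,0.001,0.1],[0,0,0]],[-1,[-0.001,0.001,0.18],[0,0,0]],[-1,[-0.001,0.001,0.233],[0,0,0]],[-1,[-0.001,0.001,0.233],[0,0,0]],[-1,[-0.001,0.001,0.233],[0,0,0]],[1,[-0.001,0.001,0.233],[0,0,0]],[1,[-0.001,0.001,0.233],[0,0,0]],[1,[-0.001,0.001,0.233],[0,0,0]],[1,[-0.001,0.001,0.233],[0,0,0]],[1,[-0.001,0.001,0.233],[0,0,0]],[1,[-0.001,0.001,0.233],[0,0,0]],[1,[-0.001,0.001,0.233],[0,0,0]],[1,[-0.001,0.001,0.233],[0,0,0]]]'

```text
time_s: 5.0
position: [591.6, -154.8, 67.2]
tool_rot: [0.0, 0.927, 0.375, 0.001]
contact_force: [-1.3, 0.0, 5.4]
opening: 26.7
grip_force: 58.8
```

Request:
move_arm --plan '[[1,[0,0,-0.03],[0,0,0]],[1,[0,0,-0.08],[0,0,0]],[1,[0,0,-0.14],[0,0,0]],[1,[0,0,-0.2],[0,0,0]],[1,[0,0,-0.2],[0,0,0]],[1,[-0.08,-0.01,-0.2],[0,0,0]],[1,[-0.16,-0.02,-0.2],[0,0,0]],[1,[-0.24,-0.03,-0.2],[0,0,0]],[1,[-0.32,-0.039,-0.2],[0,0,0]],[1,[-0.389,-0.047,-0.2],[0,0,0]],[1,[-0.389,-0.047,-0.2],[0,0,0]],[1,[-0.389,-0.047,-0.1],[0,0,0]],[1,[-0.389,-0.047,0],[0,0,0]],[1,[-0.389,-0.047,0],[0,0,0]],[1,[-0.389,-0.047,0],[0,0,0]]]'

```text
time_s: 6.5
position: [466.1, -248.5, 65.8]
tool_rot: [-0.001, 0.927, 0.375, -0.001]
contact_force: [0.3, 0.2, 0.9]
opening: 26.7
grip_force: 59.2
```

```bash
python3 - <<'E'
from f import *
for i in range(3): d=grab('wrist')
T,s=pose();print(T[:3,3].round(1),np.degrees(np.arctan2(T[1,0],T[0,0])),s['opening'],s['contact_force'].round(1))
cv2.imwrite('pics/w3.png',d['frame'][:,:,::-1])
print(project(d,[[466,-249,8]]).round())
e=grab('side');k=comp(e,'blue',(302,137),12);print(circ(onplane(e,cv2.convexHull(k.astype(np.int32)).reshape(-1,2),8)))
E
```

```text
[ 467.6 -249.6   67.9] 44.052100778877296 26.673089338584887 [0.1 0.7 0.2]
[[259. 213.]]
(array([ 465.61876161, -244.01888482]), np.float64(34.48987829873565))
```

View pics/w3.png

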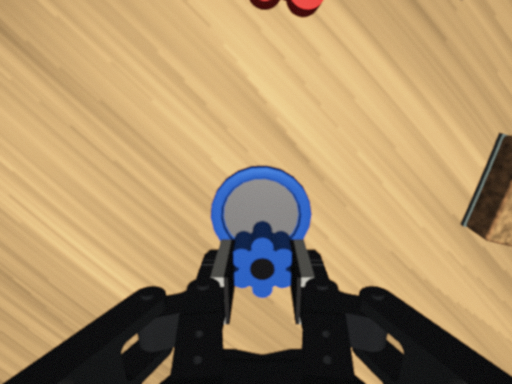

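The blue flower is held level at (262,265), over its dish at (261,210). I'll lower it.

Request:
move_arm --plan '[[1,[0.003,0,0.06],[0,0,0]],[1,[0.003,0,0.11],[0,0,0]],[1,[0.003,0,0.13],[0,0,0]],[1,[0.003,0,0.135],[0,0,0]],[1,[0.003,0,0.135],[0,0,0]],[1,[0.003,0,0.135],[0,0,0]]]'

```text
time_s: 7.3
position: [467.6, -248.7, 13.0]
tool_rot: [0.001, 0.927, 0.375, 0.001]
contact_force: [0.4, 0.3, 0.2]
opening: 26.4
grip_force: 59.2
```

Request:
move_arm --plan '[[1,[0,0,0.003],[0,0,0]],[1,[0,0,0.004],[0,0,0]],[1,[0,0,0.004],[0,0,0]],[1,[0,0,0.004],[0,0,0]]]'

```text
time_s: 7.7
position: [467.3, -248.6, 11.2]
tool_rot: [0.0, 0.927, 0.375, 0.0]
contact_force: [-0.7, -0.4, 5.9]
opening: 26.6
grip_force: 59.6
```

Request:
move_arm --plan '[[-1,[0,0,0],[0,0,0]],[-1,[0,0,0],[0,0,0]],[-1,[0,0,0],[0,0,0]],[-1,[0,0,0],[0,0,0]],[-1,[0,0,0],[0,0,0]],[-1,[0,0,-0.06],[0,0,0]],[-1,[0,0,-0.15],[0,0,0]],[-1,[0,0,-0.27],[0,0,0]],[-1,[0,0,-0.35],[0,0,0]],[-1,[0.1,0.012,-0.35],[0,0,0]],[-1,[0.2,0.024,-0.35],[0,0,0]],[-1,[0.3,0.036,-0.35],[0,0,0]],[-1,[0.386,0.047,-0.35],[0,0,0]],[-1,[0.386,0.047,-0.35],[0,0,0]],[-1,[0.386,0.047,-0.35],[0,0,0]],[-1,[0.386,0.047,-0.35],[0,0,0]]]'

```text
time_s: 9.3
position: [589.5, -155.7, 150.0]
tool_rot: [-0.0, 0.927, 0.374, -0.001]
contact_force: [-0.6, 0.2, -0.7]
opening: 85.2
grip_force: 0.0
```

```bash
python3 - <<'E'
from f import *
for i in range(4): d=grab('wrist')
T,s=pose();print(T[:3,3].round(1),s['time_s'])
cv2.imwrite('pics/w4.png',d['frame'][:,:,::-1])
p=project(d,[[591,-154,60]])[0];print(p)
print(flower(d,'yellow',p,60,30))
E
```

```text
[ 590.  -155.9  150.4] 9.5
[260.39059724 194.87868206]
(array([ 592.3150492 , -153.98176237]), (array([ 593.41478198, -153.18333839]), np.float64(19.89562537484973)), np.float64(31.678110221599045), array([14.2, 20. , 24.3]), array([1.41, 0.62, 0.04, 0.09, 1.3 , 2.77, 0.15]), array([261.6, 193.7]))
```

View pics/w4.png

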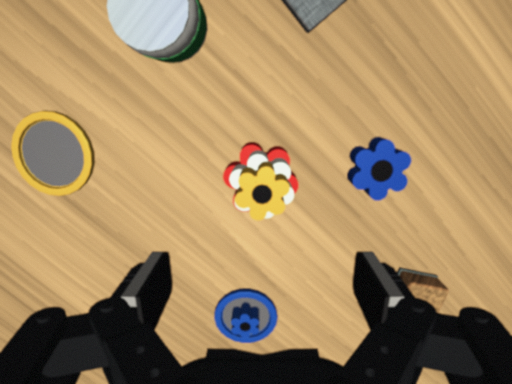

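Yellow is now on top with its dot at (262,194). The blue flower lies inside the blue dish at (246,318).

Request:
move_arm --plan '[[-1,[0.005,0.001,0.05],[0,0,0.0685]],[-1,[0.005,0.001,0.1],[0,0,0.0685]],[-1,[0.005,0.001,0.17],[0,0,0.0685]],[-1,[0.005,0.001,0.23],[0,0,0.0685]],[-1,[0.005,0.001,0.262],[0,0,0.0685]],[-1,[0.005,0.001,0.262],[0,0,0.0685]],[-1,[0.005,0.001,0.262],[0,0,0.0685]],[1,[0.005,0.001,0.262],[0,0,0.0685]],[1,[0.005,0.001,0.262],[0,0,0.0685]],[1,[0.005,0.001,0.262],[0,0,0.0685]],[1,[0.005,0.001,0.262],[0,0,0.0685]],[1,[0.005,0.001,0.262],[0,0,0.0685]],[1,[0.005,0.001,0.262],[0,0,0.0685]],[1,[0.005,0.001,0.262],[0,0,0.0685]]]'

```text
time_s: 10.9
position: [593.5, -153.7, 47.0]
tool_rot: [0.0, 0.962, 0.273, 0.001]
contact_force: [-0.5, -0.8, 5.8]
opening: 37.4
grip_force: 59.6
```

```bash
python3 g.py 592.5 -153.4 45.6 31.7 469.5 7 125.6 31.7
```

```text
meas [ 593.5 -153.7   47. ] yaw 31.7 tz [ 0.002 -0.    -1.   ] 10.9
[469.5, 7.0, 125.6, 31.7] ([-0.0509, -0.5028, -0.2], -0.0)
```

Request:
move_arm --plan '[[1,[0,0,-0.03],[0,0,0]],[1,[0,0,-0.08],[0,0,0]],[1,[0,0,-0.14],[0,0,0]],[1,[0,0,-0.2],[0,0,0]],[1,[-0.01,-0.1,-0.2],[0,0,0]],[1,[-0.02,-0.2,-0.2],[0,0,0]],[1,[-0.03,-0.3,-0.2],[0,0,0]],[1,[-0.04,-0.4,-0.2],[0,0,0]],[1,[-0.051,-0.503,-0.2],[0,0,0]],[1,[-0.051,-0.503,-0.2],[0,0,0]],[1,[-0.051,-0.503,-0.1],[0,0,0]],[1,[-0.051,-0.503,-0.03],[0,0,0]],[1,[-0.051,-0.503,-0.03],[0,0,0]],[1,[-0.051,-0.503,-0.03],[0,0,0]]]'

```text
time_s: 12.3
position: [470.0, 6.6, 58.1]
tool_rot: [0.0, 0.962, 0.273, -0.0]
contact_force: [0.3, 0.2, 0.2]
opening: 37.8
grip_force: 60.3
```

```bash
cat > w.py <<'E'
import sys
from f import *
for i in range(3): d=grab('wrist')
T,s=pose();print(T[:3,3].round(1),s['time_s'],s['opening'],s['contact_force'].round(1))
cv2.imwrite(f'pics/{sys.argv[1]}.png',d['frame'][:,:,::-1])
E
python3 w.py w5
```

```text
[470.8   6.7  59.1] 12.45 37.46560697627782 [-0.4  0.4  0.6]
```

View pics/w5.png

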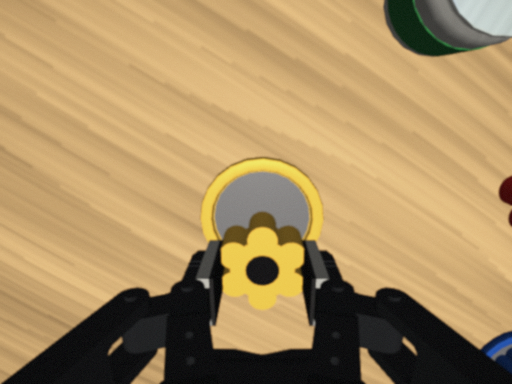

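The yellow flower is held level over its dish, dish centre about (263,208).

Request:
move_arm --plan '[[1,[0,0,0.05],[0,0,0]],[1,[0,0,0.09],[0,0,0]],[1,[0,0,0.112],[0,0,0]],[1,[0,0,0.115],[0,0,0]],[1,[0,0,0.117],[0,0,0]],[1,[0,0,0.118],[0,0,0]],[1,[0,0,0.119],[0,0,0]],[1,[0,0,0.119],[0,0,0]]]'

```text
time_s: 13.25
position: [470.1, 6.9, 10.9]
tool_rot: [0.0, 0.962, 0.273, 0.001]
contact_force: [-0.5, -0.3, 4.7]
opening: 37.5
grip_force: 60.6
```

Request:
move_arm --plan '[[-1,[0,0,0],[0,0,0]],[-1,[0,0,0],[0,0,0]],[-1,[0,0,0],[0,0,0]],[-1,[0,0,0],[0,0,0]],[-1,[0,0,0],[0,0,0]],[-1,[0,0,-0.06],[0,0,0]],[-1,[0,0,-0.15],[0,0,0]],[-1,[0,0,-0.27],[0,0,0]],[-1,[0,0,-0.325],[0,0,0]],[-1,[0.01,0.1,-0.325],[0,0,0]],[-1,[0.02,0.2,-0.325],[0,0,0]],[-1,[0.03,0.3,-0.325],[0,0,0]],[-1,[0.04,0.4,-0.325],[0,0,0]],[-1,[0.05,0.5,-0.325],[0,0,0]],[-1,[0.05,0.5,-0.325],[0,0,0]],[-1,[0.05,0.5,-0.325],[0,0,0]],[-1,[0.05,0.5,-0.325],[0,0,0]]]'

```text
time_s: 14.95
position: [590.5, -151.3, 139.6]
tool_rot: [-0.001, 0.962, 0.274, -0.001]
contact_force: [-0.2, 0.4, -0.3]
opening: 85.1
grip_force: 0.0
```

```bash
python3 w.py w6; python3 - <<'E'
from f import *
d=grab('wrist');T,s=pose();print(T[:3,3].round(1),s['time_s'])
p=project(d,[[592,-154,40]])[0];print(p)
print(d['hsv'][int(p[1])-18:int(p[1])+19:6,int(p[0])].tolist())
try: print(flower(d,'white',p,40,30))
except Exception as e: print(e)
E
```

```text
[ 591.  -151.1  140. ] 15.1 85.29191364478419 [0.6 0.8 0.4]
[ 591.2 -151.2  140.1] 15.15
[264.92872434 195.09688833]
[[45, 6, 244], [46, 16, 212], [15, 17, 30], [150, 9, 27], [0, 0, 28], [42, 20, 191], [38, 8, 242]]
(array([ 592.15550706, -154.1335618 ]), (array([ 592.46408783, -154.05302888]), np.float64(24.70405096336372)), np.float64(53.49593334072806), array([19.1, 25.5, 28.3]), array([0.34, 0.13, 0.05, 0.05, 0.18, 3.95, 0.14]), array([265.2, 195. ]))
```

View pics/w6.png

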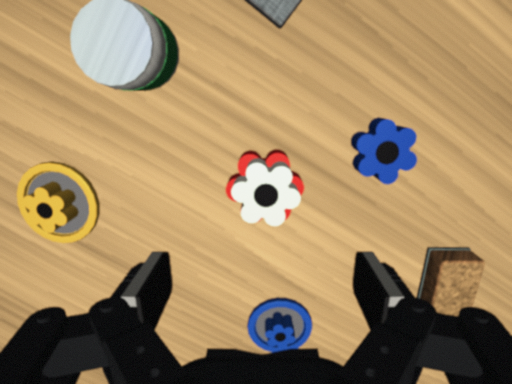

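White is on top with its dot at (265,195). The yellow flower is inside its dish at (44,210) and the blue at (280,335).

Request:
move_arm --plan '[[-1,[-0.001,0.005,0.05],[0,0,-0.121]],[-1,[-0.001,0.005,0.1],[0,0,-0.121]],[-1,[-0.001,0.005,0.15],[0,0,-0.121]],[-1,[-0.001,0.005,0.21],[0,0,-0.121]],[-1,[-0.001,0.005,0.26],[0,0,-0.121]],[-1,[-0.001,0.005,0.292],[0,0,-0.121]],[-1,[-0.001,0.005,0.292],[0,0,-0.121]],[-1,[-0.001,0.005,0.292],[0,0,-0.121]],[1,[-0.001,0.005,0.292],[0,0,-0.121]],[1,[-0.001,0.005,0.292],[0,0,-0.121]],[1,[-0.001,0.005,0.292],[0,0,-0.121]],[1,[-0.001,0.005,0.292],[0,0,-0.121]],[1,[-0.001,0.005,0.292],[0,0,-0.121]],[1,[-0.001,0.005,0.292],[0,0,-0.121]]]'

```text
time_s: 16.55
position: [593.2, -154.8, 24.8]
tool_rot: [0.001, 0.893, 0.45, 0.001]
contact_force: [-0.4, 1.1, 5.8]
opening: 48.7
grip_force: 60.7
```

```bash
python3 g.py 592.2 -154.5 23.2 53.5 612 187.5 143.2 53.5; python3 - <<'E'
from h import *
d=grab('scene');RNG['white']=[((0,0,110),(180,60,255))]
for n,s in (('scene',(327,215)),('side',(220,269))):
    d=grab(n)
    try: k=comp(d,'white',s,12);print(circ(onplane(d,cv2.convexHull(k.astype(np.int32)).reshape(-1,2),8)))
    except Exception as e: print(e)
E
```

```text
meas [ 593.2 -154.8   24.8] yaw 53.47 tz [ 0.002 -0.001 -1.   ] 16.55
[612.0, 187.5, 143.2, 53.5] ([0.7167, -0.4688, -0.3], -0.0)
(array([610.31512962, 187.36929922]), np.float64(46.63123955643098))
(array([612.31118672, 190.21257292]), np.float64(46.7653842613245))
```

Request:
move_arm --plan '[[1,[0,0,-0.03],[0,0,0]],[1,[0,0,-0.1],[0,0,0]],[1,[0,0,-0.2],[0,0,0]],[1,[0,0,-0.3],[0,0,0]],[1,[0,0,-0.3],[0,0,0]],[1,[0.09,-0.06,-0.3],[0,0,0]],[1,[0.18,-0.12,-0.3],[0,0,0]],[1,[0.27,-0.18,-0.3],[0,0,0]],[1,[0.36,-0.235,-0.3],[0,0,0]],[1,[0.45,-0.295,-0.3],[0,0,0]],[1,[0.54,-0.355,-0.3],[0,0,0]],[1,[0.63,-0.41,-0.3],[0,0,0]],[1,[0.717,-0.469,-0.3],[0,0,0]],[1,[0.717,-0.469,-0.3],[0,0,0]],[1,[0.717,-0.469,-0.3],[0,0,0]],[1,[0.717,-0.469,-0.2],[0,0,0]],[1,[0.717,-0.469,-0.1],[0,0,0]],[1,[0.717,-0.469,-0.1],[0,0,0]],[1,[0.717,-0.469,-0.1],[0,0,0]]]'

```text
time_s: 18.6
position: [612.0, 185.3, 63.1]
tool_rot: [0.0, 0.894, 0.449, -0.001]
contact_force: [0.6, 0.8, 0.0]
opening: 48.4
grip_force: 62.1
```

```bash
python3 w.py w7
```

```text
[614.1 187.3  65.5] 18.75 48.276863369587986 [ 0.5  1.3 -0.2]
```

View pics/w7.png

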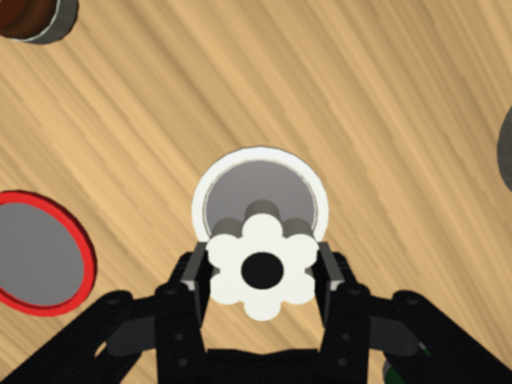

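The white flower is held level, centred over its dish at (260,212).

Request:
move_arm --plan '[[1,[0,0,0.06],[0,0,0]],[1,[0,0,0.11],[0,0,0]],[1,[0,0,0.13],[0,0,0]],[1,[0,0,0.134],[0,0,0]],[1,[0,0,0.136],[0,0,0]],[1,[0,0,0.137],[0,0,0]],[1,[0,0,0.138],[0,0,0]],[1,[0,0,0.138],[0,0,0]],[1,[0,0,0.138],[0,0,0]]]'

```text
time_s: 19.65
position: [613.0, 187.7, 8.9]
tool_rot: [0.0, 0.893, 0.45, 0.001]
contact_force: [-1.3, -0.1, 3.3]
opening: 48.4
grip_force: 62.4
```

Request:
move_arm --plan '[[-1,[0,0,0],[0,0,0]],[-1,[0,0,0],[0,0,0]],[-1,[0,0,0],[0,0,0]],[-1,[0,0,0],[0,0,0]],[-1,[0,0,0],[0,0,0]],[-1,[0,0,-0.06],[0,0,0]],[-1,[0,0,-0.15],[0,0,0]],[-1,[0,0,-0.26],[0,0,0]],[-1,[0,0,-0.33],[0,0,0]],[-1,[0,0,-0.33],[0,0,0]],[-1,[-0.717,0.469,-0.33],[0,0,0]],[-1,[-0.717,0.469,-0.33],[0,0,0]],[-1,[-0.717,0.469,-0.33],[0,0,0]],[-1,[-0.717,0.469,-0.33],[0,0,0]],[-1,[-0.717,0.469,-0.33],[0,0,0]],[-1,[-0.717,0.469,-0.33],[0,0,0]],[-1,[-0.717,0.469,-0.33],[0,0,0]],[-1,[-0.717,0.469,-0.33],[0,0,0]],[-1,[-0.717,0.469,-0.33],[0,0,0]],[-1,[-0.717,0.469,-0.33],[0,0,0]]]'

```text
time_s: 21.65
position: [592.3, -152.8, 139.5]
tool_rot: [-0.001, 0.893, 0.451, -0.0]
contact_force: [0.4, 0.2, -0.5]
opening: 85.7
grip_force: 0.0
```

```bash
python3 w.py w8; python3 - <<'E'
from f import *
for i in range(3):d=grab('wrist')
T,s=pose();print(T[:3,3].round(1),s['time_s'])
p=project(d,[[592,-154,20]])[0];print(p)
try: print(flower(d,'red',p,20,30))
except Exception as e: print(e)
E
```

```text
[ 592.7 -152.2  139.9] 21.8 85.29169780330281 [-0.6  0.1 -0.4]
[ 592.6 -153.3  140.1] 21.95
[261.49915322 188.50709571]
(array([ 591.07259639, -153.67234818]), (array([ 591.8727902 , -152.68716242]), np.float64(30.264529103555763)), np.float64(4.162351816495048), array([22.9, 31.2, 35.4]), array([1.33, 0.25, 0.08, 0.21, 0.74, 4.35, 0.12]), array([260.4, 188.8]))
```

View pics/w8.png

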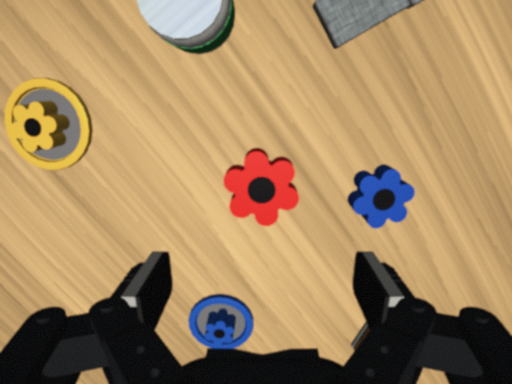

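Red remains, with its dot at (261,189).

Request:
move_arm --plan '[[-1,[-0.001,-0.003,0.06],[0,0,-0.0595]],[-1,[-0.001,-0.003,0.12],[0,0,-0.0595]],[-1,[-0.001,-0.003,0.18],[0,0,-0.0595]],[-1,[-0.001,-0.003,0.24],[0,0,-0.0595]],[-1,[-0.001,-0.003,0.3],[0,0,-0.0595]],[-1,[-0.001,-0.003,0.344],[0,0,-0.0595]],[-1,[-0.001,-0.003,0.344],[0,0,-0.0595]],[-1,[-0.001,-0.003,0.344],[0,0,-0.0595]],[1,[-0.001,-0.003,0.344],[0,0,-0.0595]],[1,[-0.001,-0.003,0.344],[0,0,-0.0595]],[1,[-0.001,-0.003,0.344],[0,0,-0.0595]],[1,[-0.001,-0.003,0.344],[0,0,-0.0595]],[1,[-0.001,-0.003,0.344],[0,0,-0.0595]],[1,[-0.001,-0.003,0.344],[0,0,-0.0595]]]'

```text
time_s: 23.35
position: [592.2, -154.2, 4.6]
tool_rot: [0.001, 0.847, 0.532, 0.001]
contact_force: [-2.0, 0.6, 7.4]
opening: 58.3
grip_force: 62.8
```

```bash
python3 g.py 591.1 -154.1 2.5 64.2 450.5 263.5 122.5 64.2
```

```text
meas [ 592.2 -154.2    4.6] yaw 64.22 tz [ 0.002 -0.001 -1.   ] 23.35
[450.5, 263.5, 122.5, 64.2] ([0.7869, -0.7708, -0.3], -0.0)
```

Request:
move_arm --plan '[[1,[0,0,-0.03],[0,0,0]],[1,[0,0,-0.1],[0,0,0]],[1,[0,0,-0.2],[0,0,0]],[1,[0,0,-0.3],[0,0,0]],[1,[0,0,-0.3],[0,0,0]],[1,[0.08,-0.08,-0.3],[0,0,0]],[1,[0.16,-0.16,-0.3],[0,0,0]],[1,[0.24,-0.235,-0.3],[0,0,0]],[1,[0.32,-0.315,-0.3],[0,0,0]],[1,[0.4,-0.39,-0.3],[0,0,0]],[1,[0.48,-0.47,-0.3],[0,0,0]],[1,[0.56,-0.55,-0.3],[0,0,0]],[1,[0.64,-0.63,-0.3],[0,0,0]],[1,[0.72,-0.705,-0.3],[0,0,0]],[1,[0.787,-0.771,-0.3],[0,0,0]],[1,[0.787,-0.771,-0.3],[0,0,0]],[1,[0.787,-0.771,-0.3],[0,0,0]],[1,[0.787,-0.771,-0.2],[0,0,0]],[1,[0.787,-0.771,-0.15],[0,0,0]],[1,[0.787,-0.771,-0.15],[0,0,0]]]'

```text
time_s: 25.35
position: [449.5, 260.0, 60.4]
tool_rot: [0.001, 0.848, 0.53, -0.003]
contact_force: [-0.3, -1.4, -0.3]
opening: 58.3
grip_force: 64.8
```

```bash
python3 w.py w9
```

```text
[451.6 262.5  63.2] 25.5 58.28507717643992 [-0.1  0.   0.1]
```

View pics/w9.png

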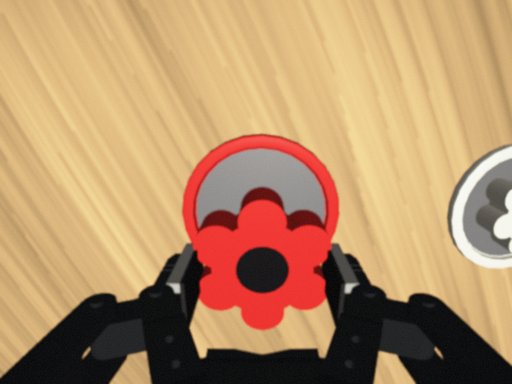

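The red flower is held level, centred over its dish at (261,205).

Request:
move_arm --plan '[[1,[0,0,0.06],[0,0,0]],[1,[0,0,0.11],[0,0,0]],[1,[0,0,0.13],[0,0,0]],[1,[0,0,0.134],[0,0,0]],[1,[0,0,0.136],[0,0,0]],[1,[0,0,0.137],[0,0,0]],[1,[0,0,0.138],[0,0,0]],[1,[0,0,0.138],[0,0,0]],[1,[0,0,0.138],[0,0,0]]]'

```text
time_s: 26.4
position: [451.3, 263.7, 8.6]
tool_rot: [0.0, 0.847, 0.531, 0.001]
contact_force: [-0.9, -0.7, 5.8]
opening: 58.2
grip_force: 65.5
```

Request:
move_arm --plan '[[-1,[0,0,0],[0,0,0]],[-1,[0,0,0],[0,0,0]],[-1,[0,0,0],[0,0,0]],[-1,[0,0,0],[0,0,0]],[-1,[0,0,0],[0,0,0]],[-1,[0,0,-0.06],[0,0,0]],[-1,[0,0,-0.15],[0,0,0]],[-1,[0,0,-0.26],[0,0,0]],[-1,[0,0,-0.38],[0,0,0]],[-1,[0,0,-0.5],[0,0,0]],[-1,[0,0,-0.62],[0,0,0]],[-1,[0,0,-0.62],[0,0,0]],[-1,[0,0,-0.62],[0,0,0]]]'

```text
time_s: 27.7
position: [451.1, 263.5, 256.4]
tool_rot: [0.0, 0.847, 0.531, 0.001]
contact_force: [-0.3, 0.1, 0.2]
opening: 85.7
grip_force: 0.0
```

```bash
python3 w.py w10; python3 -c "
from h import *
a=grab('side')['frame'];b=grab('scene')['frame']
cv2.imwrite('pics/end.png',np.hstack([cv2.resize(a[90:384,170:350],(400,600)),cv2.resize(b[150:280,110:420],(400,600))])[:,:,::-1])"
```

```text
[449.5 262.5 253.5] 27.85 85.6964013157499 [ 0.8 -0.2  0.2]
```

View pics/end.png

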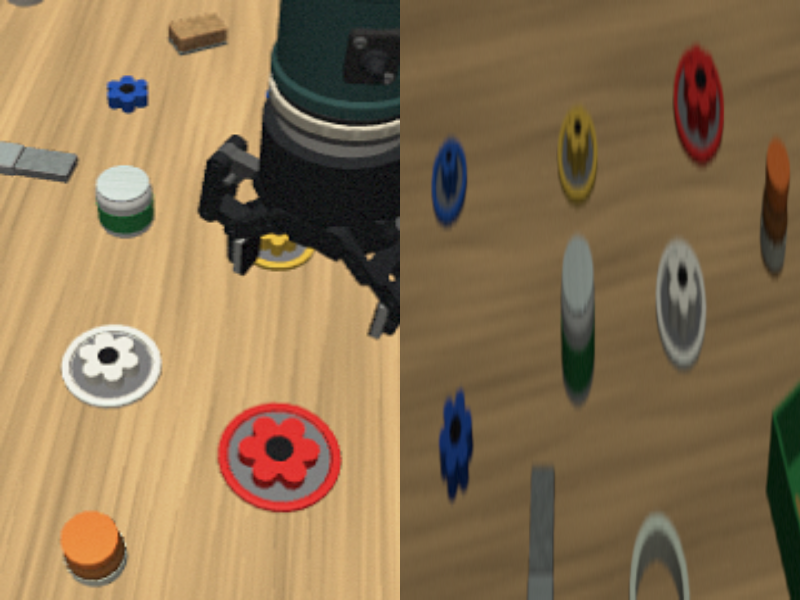

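All four flowers lie flat in their own dishes with the dots up. The glue pot, the tin and the decoy still stand where they were.

```bash
python3 -c "
from bench import bot
print(bot.job_done())"
```

```text
the job is handed in; nothing more can be done
None
```

All four flowers are lying flat, dot up, in the dishes of their own colours; the glue pot, varnish tin and blue look-alike were not touched, and the job was handed in at about 28 s (no verdict returned).

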